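Put the wheel-nut socket set back in its caddy

TASK

Put the wheel-nut set back into the grey caddy: stand each socket with a coloured sleeve upright in the cup of its own colour, and lay the ratchet with the black grip flat in the long trough. The bare steel socket and the all-steel spanner are not part of the set: leave them where they are.

Things in the scene. Friction and masses are not known exactly. Their poses are not given: they have to be found in the camera images.
- socket_red: deep impact socket standing upright: cylinder 32 mm across, 72 mm tall, about 0.22 kg, dark steel with a red sleeve, seen from above as a red ring. Origin: centre of its underside, z up; yaw means nothing. Upright things start 75 mm or more apart, centre to centre (also an unlisted white oil bottle, 40 x 85 mm, and tin, 46 x 50 mm); tools lie 30 mm or more from its side
- socket_yellow: deep impact socket standing upright: cylinder 32 mm across, 72 mm tall, about 0.22 kg, dark steel with a yellow sleeve, seen from above as a yellow ring. Origin: centre of its underside, z up; yaw means nothing. Upright things start 75 mm or more apart, centre to centre (also an unlisted white oil bottle, 40 x 85 mm, and tin, 46 x 50 mm); tools lie 30 mm or more from its side
- socket_blue: deep impact socket standing upright: cylinder 32 mm across, 72 mm tall, about 0.22 kg, dark steel with a blue sleeve, seen from above as a blue ring. Origin: centre of its underside, z up; yaw means nothing. Upright things start 75 mm or more apart, centre to centre (also an unlisted white oil bottle, 40 x 85 mm, and tin, 46 x 50 mm); tools lie 30 mm or more from its side
- ratchet: ratchet lying flat, 180 mm long, about 0.4 kg: steel head 38 mm across, 30 mm tall at +x, black grip 20 mm wide, 6 to 28 mm above its underside, from x = -60 to +40 mm, red end block 26 mm wide, 28 mm tall at -x. Origin: on the underside, midway along; x runs to the head, z up. Grip it across (along y) at the origin; centre of mass some 15 mm towards the head
- cup_red: round open red plastic cup fixed in the caddy, for the red socket: 58 mm outside, 52 mm inside, 28 mm tall, floor 5 mm thick. Origin: centre of its underside (6 mm above the bench), z up; a socket in it stands 5 mm above the origin. The three cups stand 75 mm apart in a row, in an order that changes
- cup_yellow: round open yellow plastic cup fixed in the caddy, for the yellow socket: 58 mm outside, 52 mm inside, 28 mm tall, floor 5 mm thick. Origin: centre of its underside (6 mm above the bench), z up; a socket in it stands 5 mm above the origin. The three cups stand 75 mm apart in a row, in an order that changes
- cup_blue: round open blue plastic cup fixed in the caddy, for the blue socket: 58 mm outside, 52 mm inside, 28 mm tall, floor 5 mm thick. Origin: centre of its underside (6 mm above the bench), z up; a socket in it stands 5 mm above the origin. The three cups stand 75 mm apart in a row, in an order that changes
- caddy: grey tray fixed to the bench, 170 (x) by 250 mm (y), floor 6 mm thick. Origin: centre of its underside, z up, x away from the robot at yaw 0. Ratchet trough along y: centre x = -47, y = 0 mm, inside 65 (x) by 210 mm (y), rims 10 mm above the floor; the ratchet lies along y, head at either end, centred. Cups at x = +38, y = -75, 0, +75 mm
- socket_plain: look-alike that does not belong: socket of the same size (32 by 72 mm), all bare dark steel, no coloured sleeve, standing upright. Origin: centre of its underside. Stays where it is
- spanner: look-alike that does not belong: all-steel spanner about 180 mm long lying flat, no rubber grip. Origin: centre of its underside, x along it. Stays where it is

How it is judged:
By the outcome, as a careful person would: the job done as asked, in the order asked, and still so for the second after the job is handed in, with the robot touching nothing.
It also fails if it takes over 128 s, if anything falls off the work surface, if the arm or the gripper's body presses on something with over 40 N, if the wrist force passes 120 N, or if a joint passes its speed limit or range.

ROBOT

A 6-joint arm with a two-finger parallel gripper is mounted at the origin on the work surface. World frame = base frame: x ahead of the robot, y to its left, z up, the work surface at z = 0. Lengths are in mm, angles in rad, forces in N, time in s.
With the tool pointing down it reaches from about 375 to 900 mm from the base axis. Payload 3.1 kg.
Tool frame: the origin (TCP) lies on the centre line of the jaws, within the pads' length; the fingertips stand 8 mm ahead of it and the grasp point (between the pads) lies 11 mm behind it (arm.tips_ahead is the distance from the TCP to the fingertips, in mm); z points along the fingers, y is the line along which they close (so a half turn about z gives the same grasp; the last joint's range is limited). The gripper opens to 87 mm and grips with 3 to 60 N. Pads are 19 mm wide; open, the fingers measure 117 mm over their backs; the gripper's body (75 mm by 190 mm) begins 51 mm behind the grasp point.
Start: joints at [-1.401, 0.527, 1.433, -0, 1.181, -0.178], TCP at [213.628, -587.333, 230.548] pointing down, gripper open.
Joint ranges: [-3.08, 3.08], [-0.75, 2.2], [0.22, 2.44], [-1.43, 4.57], [0, 2.65], [-2.85, 2.85]. Speed limits (rad/s): [2.79, 2.79, 3.14, 3.14, 3.14, 3.14].

INTERFACE

Orientations are given as a rotation vector (axis times angle).
In Python, from cell import arm gives the robot as it stands.
- The arm moves only by the shell command python3 drive.py 'ROWS' [OPENING] [FORCE]. ROWS is a JSON list of rows, 1 to 5 of them, each an object with the fields tx, ty, tz (the shift in mm), turn (a turn about the tool's z in rad); a field left out counts as zero; each row is the pose to reach, as a shift and turn from the pose commanded when the command began, along the tool's axes at that moment; what a row does not reach only later rows make up. A row lasts 1/12 s, in which the tool goes at most 41.7 mm and 0.125 rad, less where a joint would pass 70% of its speed; a pose out of reach is approached as far as the arm can. OPENING is the finger opening in mm, set as the command begins (- or left out keeps the last). The fingers move at their own pace and stop on an object; FORCE is the grip in N (left out, the last holds). Time passes only in rows, so rows that do not move let the fingers close. It prints the time, the measured TCP pose, the force, the opening and the grip force at its end. Input that does not fit is refused with a message, and nothing moves.
- arm.state(): the state, without advancing time (a new reading comes with each control period).
- arm.snapshot(name): name is "scene" or "top" or "wrist"; returns the picture (384x512x3 uint8, red, green, blue); there is no depth.
- arm.camera_params(name): a dict with "fx", "fy", "cx", "cy" (pixels), "k1" (the pictures are not rectified: a ray, as slopes to the right and down, at radius r is drawn at 1 + k1 r^2 times it, then the intrinsics apply), "rvec" (rotation vector, rad) and "tvec" (3), from world to camera coordinates, as OpenCV has them. Camera axes: x right, y down, z forward; pixel columns grow to the right and rows downward; lengths in mm; the calibration is good to about 2 mm. A picture is of the moment at which its call begins: read the wrist's pose just before it. camera_params takes no time and is no camera call; for the wrist camera it gives the pose at the moment of the call.
- arm.finish_job(): hands the job in; it is judged then, once.
The state is a dict: "clock": time; "qpos": joint angles; "qvel": joint speeds; "effort": joint torques, N m; "tcp_pos": TCP position; "orientation": TCP orientation; "force": force on the tool from outside, world axes, zero at the start; "wrist_torque": the same for the moment, N m; "grip_width": finger opening in mm; "grip_force": force on a finger pad.
Only numpy, scipy, OpenCV 4.12 (cv2) and the standard library are available. Lean on these libraries where they do the work, as an engineer would, in place of code of your own. Each camera call takes 0.05 s, during which the arm holds its last target. There are 200 camera calls.

## Working session

There is one attempt and no reset: what is moved stays moved. The work goes in short steps, Python scripts to look and compute and a shell command to move; the robot and the scene stay as the last step left them, time stands still between calls to the robot, and variables do not carry over. Pictures are saved under pics/ and viewed, at most 14 in all, crops included, and the job is handed in when it is done.

```bash
ls; mkdir -p pics; python3 - <<'E'
from cell import arm
import cv2
for n in("top","scene"):
    im=arm.snapshot(n); cv2.imwrite(f"pics/{n}0.png",im[:,:,::-1]); print(n,arm.camera_params(n))
print(arm.state(),arm.tips_ahead)
E
```

```text
cell.py
drive.py
pics
top {'fx': 432.1139183313999, 'fy': 432.1139183313999, 'cx': 255.290513573036, 'cy': 189.2250687005057, 'k1': -0.16901485595387025, 'rvec': array([ 2.13010166, -2.15105039,  0.17010848]), 'tvec': array([  3.80563842, 531.40400006, 878.86538443])}
scene {'fx': 368.69660130925905, 'fy': 368.69660130925905, 'cx': 259.4820007704056, 'cy': 190.35715486533297, 'k1': -0.06904618898357809, 'rvec': array([ 1.74650655,  2.06282455, -0.6273464 ]), 'tvec': array([  90.90728967, -406.34856532, 1167.9688686 ])}
{'clock': 0.1, 'qpos': array([-1.40049129e+00,  5.28374626e-01,  1.43375311e+00, -4.06469475e-05,
        1.18137679e+00, -1.78547070e-01]), 'qvel': array([ 0.00150353, -0.0014256 , -0.00326484, -0.00057037, -0.00106944,
       -0.00093265]), 'effort': array([-1.53173465e-05, -4.40984809e+01, -1.77150357e+01,  6.34027692e-02,
        5.33675216e-02, -4.90903744e-05]), 'tcp_pos': array([ 213.5182805 , -586.72864215,  229.67528433]), 'orientation': array([-3.09203587e+00, -5.44893292e-01,  4.66396248e-05]), 'force': array([-0.42022538,  0.40378502, -0.37383693]), 'wrist_torque': array([-0.01543127, -0.03624261,  0.04849996]), 'grip_force': 0.0, 'grip_width': 86.6238619379323} 8.0
```

View pics/top0.png

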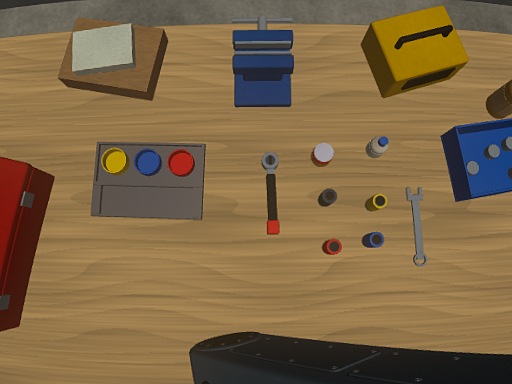

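View pics/scene0.png

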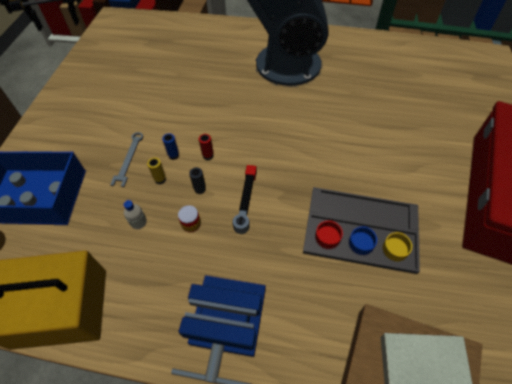

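The top view shows the cups, left to right: yellow (115,161), blue (148,162), red (181,163). The ratchet runs from its head (270,160) to its red end (273,227). Sockets are red (333,246), blue (376,240), yellow (379,201) and plain (328,197). The tin is at (323,153), the bottle at (378,147) and the spanner at about (416,225). The scene view agrees.

```bash
cat > h.py <<'E'
import numpy as np, cv2
from cell import arm
from scipy.spatial.transform import Rotation as Ro
def ray(p,uv):
    R=Ro.from_rotvec(p["rvec"]).as_matrix(); t=np.array(p["tvec"])
    d=(np.array(uv,float)-[p["cx"],p["cy"]])/[p["fx"],p["fy"]]
    s=d.copy()
    for _ in range(20): s=d/(1+p["k1"]*(s@s))
    return -R.T@t, R.T@np.array([*s,1])
def onz(p,uv,z):
    c,d=ray(p,uv); return (c+d*(z-c[2])/d[2])[:2]
def tri(rs):
    A=0;b=0
    for c,d in rs:
        d=d/np.linalg.norm(d);M=np.eye(3)-np.outer(d,d);A=A+M;b=b+M@c
    return np.linalg.solve(A,b)
HUE={"red":[(0,8),(172,180)],"yellow":[(22,32)],"blue":[(108,130)]}
def mask(im,col,smin=130,vmin=40):
    h,s,v=cv2.split(cv2.cvtColor(im,cv2.COLOR_RGB2HSV)); m=np.zeros(h.shape,bool)
    for a,b in HUE[col]: m|=(h>=a)&(h<=b)
    return (m&(s>smin)&(v>vmin)).astype(np.uint8)
def blobs(m,roi,amin=15):
    x0,y0,x1,y1=roi; z=np.zeros_like(m); z[y0:y1,x0:x1]=m[y0:y1,x0:x1]
    cs,_=cv2.findContours(z,cv2.RETR_EXTERNAL,cv2.CHAIN_APPROX_NONE)
    out=[]
    for c in cs:
        c=cv2.convexHull(c); M=cv2.moments(c)
        if M["m00"]>amin: out.append((M["m00"],M["m10"]/M["m00"],M["m01"]/M["m00"]))
    return sorted(out,reverse=True)
def go(x,y,z,yaw=None,cur=None):
    """print shift in tool axes to a world TCP target; yaw = world angle wanted for the closing line"""
    s=arm.state(); p=np.array(s["tcp_pos"]) if cur is None else np.array(cur)
    R=Ro.from_rotvec(s["orientation"]).as_matrix()
    d=R.T@(np.array([x,y,z])-p); a=np.arctan2(R[1,1],R[0,1])
    # tool z down: +turn about tool z lowers world yaw
    t=None if yaw is None else -((yaw-a+np.pi/2)%np.pi-np.pi/2)
    print("shift",d.round(1),"turn",t,"yaw now",a,"pos",p.round(1)); return d
E
python3 - <<'E'
from h import *
ims={n:cv2.imread(f"pics/{n}0.png")[:,:,::-1].copy() for n in("top","scene")}
P={n:arm.camera_params(n) for n in ims}
for c in HUE:
    t=blobs(mask(ims["top"],c),(310,185,395,260)); s=blobs(mask(ims["scene"],c),(143,128,216,190))
    print(c,"sock",np.round(t,1).tolist(),np.round(s,1).tolist())
    print("  ",tri([ray(P["top"],t[0][1:]),ray(P["scene"],s[0][1:])]).round(1),onz(P["top"],t[0][1:],60),onz(P["scene"],s[0][1:],50))
    t=blobs(mask(ims["top"],c),(95,140,205,182)); s=blobs(mask(ims["scene"],c),(305,210,420,265))
    print("  cup",np.round(t,1).tolist(),onz(P["top"],t[0][1:],32),onz(P["scene"],s[0][1:],32))
im=ims["top"]
g=(im.max(2)<50).astype(np.uint8); g[:,:255]=0;g[:,290:]=0;g[:170]=0;g[235:]=0
pts=cv2.findNonZero(g); r=cv2.minAreaRect(pts); print(r)
rb=blobs(mask(im,"red"),(255,210,290,240)); print(rb)
box=cv2.boxPoints(r); box=box[np.argsort(box[:,1])]
a,b=onz(P["top"],box[:2].mean(0),28),onz(P["top"],box[2:].mean(0),28)
print("grip ends",a,b,np.hypot(*(a-b)),(a+b)/2,"red",onz(P["top"],rb[0][1:],26))
print(ray(P["top"],(255,189))[0],ray(P["scene"],(255,189))[0])
# caddy corners guess
g=0
E
```

```text
red sock [[201.5, 332.5, 246.5]] [[231.5, 205.7, 145.2]]
   [ 407.5 -161.9   39.6] [ 407.2986787  -159.43811319] [ 415.83312524 -157.14276942]
  cup [[570.0, 180.6, 162.5]] [593.74330644 161.32402308] [602.71090551 162.80922787]
yellow sock [[200.0, 378.0, 202.0]] [[280.0, 155.8, 168.5]]
   [ 500.5 -263.2   42.6] [ 498.7685809  -259.87384991] [ 505.51384192 -257.72402725]
  cup [[554.0, 114.5, 161.1]] [599.16424331 310.23043792] [607.92294869 310.97097761]
blue sock [[148.5, 376.4, 239.1]] [[148.5, 169.4, 144.5]]
   [ 421.  -255.1   41.4] [ 420.89201506 -252.59992624] [ 427.83674582 -248.11030685]
  cup [[485.0, 146.4, 160.8]] [598.7385736  237.66370031] [605.43330937 236.79280621]
((270.8880920410156, 196.45668029785156), (45.2388916015625, 8.112306594848633), 87.20729064941406)
[(142.0, 272.5, 226.54342723004694)]
grip ends [567.1208581  -33.30367172] [468.57795705 -36.55636507] 98.59656871197758 [517.84940758 -34.9300184 ] red [452.64113468 -37.4902177 ]
[387.65646892   0.95976597 951.06813587] [982.73575681  81.17498216 751.78163347]
```

```bash
python3 - <<'E'
from h import *
go(408,-161,130,-1.35)
E
```

```text
shift [ 328.3 -333.4  100.4] turn 0.1280715367346068 yaw now -1.2219284632653933 pos [ 213.5 -586.7  229.7]
```
Distance 468 horizontally; radius reach ok along path? straight line from (213,-587) to (408,-161): min radius ~ 430. ok. Obstacle: blue toolbox at right? around x 530,y -480... image (490,160): y≈-460. Path at y=-460 x=271. Sockets etc; stays at z>=130. Fine. No turn.

```bash
python3 drive.py '[{"tx":20, "ty":-20}, {"tx":45, "ty":-45}, {"tx":70, "ty":-70, "tz":10}, {"tx":95, "ty":-95, "tz":20}, {"tx":120, "ty":-120, "tz":30}]' 60
python3 drive.py '[{"tx":25, "ty":-25, "tz":8}, {"tx":50, "ty":-50, "tz":16}, {"tx":75, "ty":-75, "tz":24}, {"tx":100, "ty":-100, "tz":32}, {"tx":125, "ty":-125, "tz":40}]'
python3 drive.py '[{"tx":25, "ty":-25, "tz":8}, {"tx":50, "ty":-50, "tz":18}, {"tx":70, "ty":-74, "tz":26}, {"tx":80, "ty":-85, "tz":30}, {"tx":83, "ty":-88, "tz":30}]'
python3 drive.py '[{}, {}]'
python3 - <<'E'
from h import *
print(arm.state()["tcp_pos"]); im=arm.snapshot("wrist"); p=arm.camera_params("wrist"); print(p)
cv2.imwrite("pics/w1.png",im[:,:,::-1]); go(408,-161,44)
for b in blobs(mask(im,"red"),(0,0,512,384),100): print(b,onz(p,b[1:],72))
E
```

```text
clock: 0.52
tcp_pos: [285.6, -431.9, 200.1]
orientation: [-3.094, -0.544, -0.0]
force: [0.3, 0.7, -0.1]
grip_width: 63.7
grip_force: 0.0
clock: 0.93
tcp_pos: [360.4, -271.7, 160.1]
orientation: [-3.094, -0.544, 0.0]
force: [0.4, 0.5, 0.4]
grip_width: 60.0
grip_force: 0.0
clock: 1.35
tcp_pos: [407.4, -159.0, 129.6]
orientation: [-3.09, -0.55, 0.004]
force: [0.1, -0.2, -0.7]
grip_width: 60.1
grip_force: 0.0
clock: 1.52
tcp_pos: [408.5, -163.1, 130.8]
orientation: [3.093, 0.545, 0.001]
force: [-0.4, 0.1, -0.1]
grip_width: 60.0
grip_force: 0.0
[ 408.47291273 -163.08746706  130.76710447]
{'fx': 268.8095418500562, 'fy': 268.8095418500562, 'cx': 255.39987195054934, 'cy': 190.97804657736526, 'k1': -0.01522387447595163, 'rvec': array([-2.3904295 ,  1.67796662,  0.21597502]), 'tvec': array([-293.80930102,  312.71224009,  378.19109909])}
shift [ 0.4 -2.7 86.9] turn None yaw now -1.2227850352209184 pos [ 408.4 -163.6  130.9]
(1388.5, 252.09374624894969, 199.40799423838675) [ 414.13037613 -159.58499914]
(1126.0, 148.0902901124926, 104.61782119597395) [458.1088505  -59.70366313]
```

View pics/w1.png

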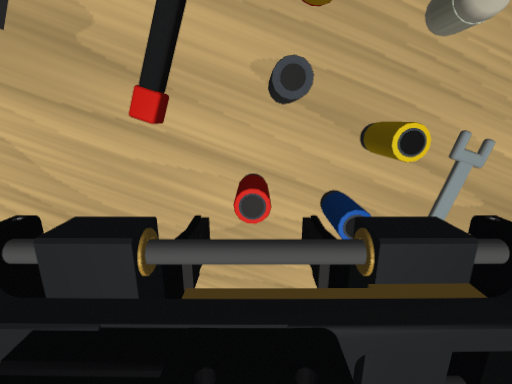

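The wrist view shows the red socket's ring at about (252,206), between the jaws. Yellow's ring is at (412,142) and plain's at (293,78).

```bash
python3 - <<'E'
from h import *
p=arm.camera_params("wrist")
for n,u in(("red",(252,206)),("yellow",(412,142)),("plain",(293,78))): print(n,onz(p,u,72))
print("end",onz(p,(149,104),24))
x,y=onz(p,(252,206),72); go(x,y,44)
E
```

```text
red [ 408.68884713 -161.4501109 ]
yellow [ 501.65702776 -262.62400069]
plain [ 513.09981494 -156.44658529]
end [455.12774997 -42.36950184]
shift [ 0.9 -2.  86.9] turn None yaw now -1.2227850352209184 pos [ 408.4 -163.6  130.9]
```

```bash
python3 drive.py '[{"tx":1, "ty":-2, "tz":25}, {"tx":1, "ty":-2, "tz":50}, {"tx":1, "ty":-2, "tz":72}, {"tx":1, "ty":-2, "tz":83}, {"tx":1, "ty":-2, "tz":87}]'
python3 drive.py '[{}, {}, {}, {}, {}]' 20 35
python3 drive.py '[{"tz":-10}, {"tz":-30}, {"tz":-58}, {"tz":-85}, {"tz":-100}]'
python3 drive.py '[{}, {}]'
python3 - <<'E'
from h import *
go(598.4,161.5,150)
E
```

```text
clock: 1.98
tcp_pos: [407.6, -161.3, 42.2]
orientation: [-3.093, -0.541, 0.002]
force: [0.3, -0.7, 0.8]
grip_width: 60.3
grip_force: 0.0
clock: 2.4
tcp_pos: [408.8, -160.5, 44.3]
orientation: [3.093, 0.545, 0.002]
force: [-0.6, 0.7, -0.2]
grip_width: 34.4
grip_force: 0.0
clock: 2.82
tcp_pos: [409.0, -160.3, 146.1]
orientation: [3.091, 0.545, 0.004]
force: [0.4, 0.1, -2.1]
grip_width: 31.1
grip_force: 35.0
clock: 2.98
tcp_pos: [408.6, -160.1, 144.2]
orientation: [3.092, 0.545, 0.003]
force: [-0.7, 0.4, -2.3]
grip_width: 31.2
grip_force: 35.0
shift [ 288.4 -237.3   -5.9] turn None yaw now -1.2216609313711129 pos [ 408.6 -160.1  144.2]
```

```bash
python3 drive.py '[{"tx":12, "ty":-10}, {"tx":36, "ty":-30}, {"tx":62, "ty":-51}, {"tx":88, "ty":-72}, {"tx":114, "ty":-94}]'
python3 drive.py '[{"tx":26, "ty":-22}, {"tx":52, "ty":-43}, {"tx":78, "ty":-65}, {"tx":104, "ty":-86}, {"tx":126, "ty":-104}]'
python3 drive.py '[{"tx":20, "ty":-16}, {"tx":34, "ty":-28}, {"tx":44, "ty":-36}, {"tx":48, "ty":-39}, {"tx":48, "ty":-39}]'
python3 drive.py '[{}, {}, {}]'
python3 - <<'E'
from h import *
im=arm.snapshot("wrist"); p=arm.camera_params("wrist")
cv2.imwrite("pics/w2.png",im[:,:,::-1]); go(598.4,161.5,58)
E
```

```text
clock: 3.4
tcp_pos: [482.7, -31.3, 141.7]
orientation: [-3.093, -0.543, 0.005]
force: [0.4, -1.0, -1.2]
grip_width: 31.5
grip_force: 35.0
clock: 3.82
tcp_pos: [565.8, 110.2, 141.2]
orientation: [-3.093, -0.546, 0.005]
force: [-0.3, -0.2, -1.7]
grip_width: 31.4
grip_force: 35.0
clock: 4.23
tcp_pos: [597.5, 161.5, 142.0]
orientation: [-3.094, -0.547, 0.004]
force: [0.0, -1.5, -2.0]
grip_width: 31.0
grip_force: 35.0
clock: 4.48
tcp_pos: [597.3, 159.9, 143.4]
orientation: [3.094, 0.543, -0.002]
force: [-0.6, -0.0, -1.8]
grip_width: 31.2
grip_force: 35.0
shift [ 1.3 -1.1 85.6] turn None yaw now -1.2234431043615825 pos [597.6 160.  143.6]
```

View pics/w2.png

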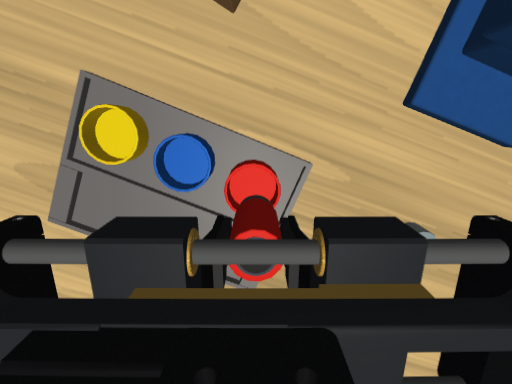

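The red socket is held upright. Cup rims are at red (252,188), blue (183,162) and yellow (110,134).

```bash
python3 - <<'E'
from h import *
p=arm.camera_params("wrist")
for n,u in(("red",(252,188)),("blue",(183,162)),("yellow",(110,134))): print(n,onz(p,u,34))
E
```

```text
red [599.95618371 163.63098579]
blue [601.79080829 236.95663221]
yellow [604.11380416 311.26107379]
```

```bash
python3 drive.py '[{"tx":2, "ty":-2, "tz":20}, {"tx":2, "ty":-2, "tz":45}, {"tx":2, "ty":-2, "tz":65}, {"tx":2, "ty":-2, "tz":77}, {"tx":2, "ty":-2, "tz":82}]'
python3 drive.py '[{"tz":2}, {"tz":2}]'
python3 drive.py '[{"tz":2}, {"tz":3}, {"tz":3}]'
python3 drive.py '[{}, {}, {}, {}]' 50
python3 drive.py '[{"tz":-20}, {"tz":-50}, {"tz":-85}, {"tz":-105}, {"tz":-110}]'
python3 drive.py '[{}]'
python3 - <<'E'
from h import *
im=arm.snapshot("wrist")
cv2.imwrite("pics/w3.png",im[:,:,::-1]); go(501.3,-262.5,160,-1.5708)
E
```

```text
clock: 4.95
tcp_pos: [597.7, 162.9, 59.7]
orientation: [-3.094, -0.544, 0.006]
force: [0.2, 0.6, -1.2]
grip_width: 31.3
grip_force: 35.0
clock: 5.12
tcp_pos: [599.6, 163.5, 59.8]
orientation: [3.094, 0.545, 0.001]
force: [0.4, 0.0, -0.8]
grip_width: 31.6
grip_force: 35.0
clock: 5.37
tcp_pos: [600.3, 163.7, 58.0]
orientation: [3.094, 0.545, 0.005]
force: [-0.2, -0.9, 0.7]
grip_width: 31.4
grip_force: 35.0
clock: 5.7
tcp_pos: [599.1, 163.7, 56.7]
orientation: [-3.094, -0.545, -0.0]
force: [-0.1, -0.7, 0.0]
grip_width: 47.7
grip_force: 0.0
clock: 6.12
tcp_pos: [601.8, 164.0, 170.9]
orientation: [3.093, 0.545, 0.013]
force: [0.3, -0.1, 0.5]
grip_width: 50.0
grip_force: 0.0
clock: 6.2
tcp_pos: [600.2, 163.8, 168.4]
orientation: [3.094, 0.545, 0.006]
force: [0.3, 0.3, -0.7]
grip_width: 50.2
grip_force: 0.0
shift [-237.4  367.1    6.5] turn 0.34882400757904675 yaw now -1.2219759924209532 pos [599.  163.6 166.6]
```

View pics/w3.png

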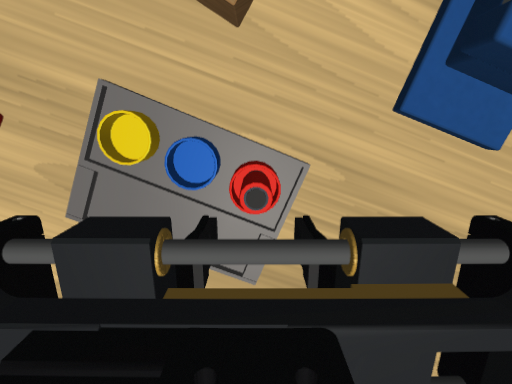

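Red stands in its cup (socket top at (256,196)). Next is yellow.

```bash
python3 drive.py '[{"tx":-15, "ty":23}, {"tx":-35, "ty":54}, {"tx":-55, "ty":85}, {"tx":-75, "ty":116}, {"tx":-95, "ty":147}]' 60
python3 drive.py '[{"tx":-20, "ty":31}, {"tx":-40, "ty":62}, {"tx":-60, "ty":93}, {"tx":-80, "ty":124}, {"tx":-100, "ty":155, "tz":8}]'
python3 drive.py '[{"tx":-18, "ty":28, "tz":10}, {"tx":-30, "ty":46, "tz":20}, {"tx":-38, "ty":59, "tz":28}, {"tx":-42, "ty":65, "tz":30}, {"tx":-42, "ty":65, "tz":30}]'
python3 drive.py '[{}, {}, {}]'
python3 - <<'E'
from h import *
im=arm.snapshot("wrist"); p=arm.camera_params("wrist")
cv2.imwrite("pics/w4.png",im[:,:,::-1]); go(501.3,-262.5,44)
E
```

```text
clock: 6.67
tcp_pos: [557.9, -7.9, 164.1]
orientation: [-3.092, -0.546, 0.007]
force: [0.7, -0.5, 0.8]
grip_width: 60.0
grip_force: 0.0
clock: 7.08
tcp_pos: [518.0, -188.1, 157.3]
orientation: [-3.093, -0.545, 0.002]
force: [0.8, -0.3, 0.5]
grip_width: 60.2
grip_force: 0.0
clock: 7.5
tcp_pos: [500.7, -262.6, 126.6]
orientation: [-3.092, -0.542, 0.004]
force: [-0.5, -0.1, -0.7]
grip_width: 60.4
grip_force: 0.0
clock: 7.75
tcp_pos: [502.3, -260.8, 128.9]
orientation: [-3.093, -0.548, -0.0]
force: [0.4, -0.3, -0.3]
grip_width: 59.9
grip_force: 0.0
shift [-1.6  1.  85.1] turn None yaw now -1.2200115727225702 pos [ 502.4 -261.   129.1]
```

View pics/w4.png

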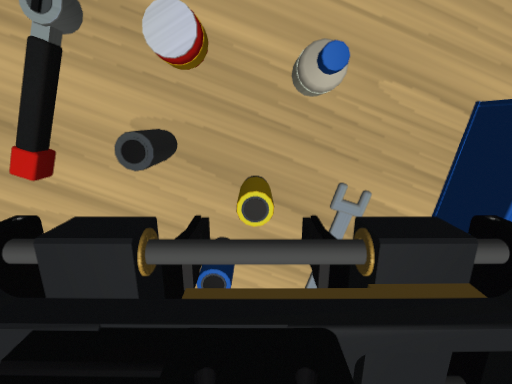

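The yellow ring is at (255,208), centred between the jaws. The blue ring is at (214,283).

```bash
python3 - <<'E'
from h import *
p=arm.camera_params("wrist"); print(onz(p,(255,208),72),onz(p,(214,283),72))
E
python3 drive.py '[{"tx":-1, "ty":1, "tz":25}, {"tx":-1, "ty":1, "tz":50}, {"tx":-1, "ty":1, "tz":72}, {"tx":-1, "ty":1, "tz":81}, {"tx":-1, "ty":1, "tz":85}]'
python3 drive.py '[{}, {}, {}, {}, {}]' 20 35
python3 drive.py '[{}, {}]'
python3 drive.py '[{"tz":-10}, {"tz":-30}, {"tz":-58}, {"tz":-85}, {"tz":-100}]'
python3 drive.py '[{}]'
python3 - <<'E'
from h import *
go(604,311.3,150)
E
```

```text
[ 502.38677354 -261.54403747] [ 422.93587997 -251.1886423 ]
clock: 8.22
tcp_pos: [500.8, -262.2, 42.4]
orientation: [-3.092, -0.546, 0.003]
force: [0.1, 0.8, 0.2]
grip_width: 60.0
grip_force: 0.0
clock: 8.63
tcp_pos: [501.5, -263.4, 44.5]
orientation: [3.094, 0.545, 0.001]
force: [-1.5, 2.4, 2.0]
grip_width: 34.7
grip_force: 1.2
clock: 8.8
tcp_pos: [501.2, -263.1, 44.3]
orientation: [-3.094, -0.545, -0.0]
force: [-1.2, 2.1, 6.2]
grip_width: 31.3
grip_force: 34.7
clock: 9.22
tcp_pos: [502.3, -264.6, 146.4]
orientation: [3.09, 0.545, 0.004]
force: [-0.4, 0.2, -2.2]
grip_width: 31.4
grip_force: 34.7
clock: 9.3
tcp_pos: [503.4, -265.4, 147.4]
orientation: [3.087, 0.544, 0.009]
force: [0.3, -0.3, -3.3]
grip_width: 31.4
grip_force: 34.7
shift [ 291.7 -507.5   -5.2] turn None yaw now -1.2218962094744459 pos [ 503.4 -265.4  147.4]
```

```bash
python3 drive.py '[{"tx":8, "ty":-14}, {"tx":23, "ty":-40}, {"tx":41, "ty":-71}, {"tx":59, "ty":-102}, {"tx":77, "ty":-133}]'
python3 drive.py '[{"tx":18, "ty":-31}, {"tx":36, "ty":-62}, {"tx":54, "ty":-93}, {"tx":72, "ty":-124}, {"tx":90, "ty":-155}]'
python3 drive.py '[{"tx":18, "ty":-31}, {"tx":36, "ty":-62}, {"tx":54, "ty":-93}, {"tx":72, "ty":-124}, {"tx":90, "ty":-155}]'
python3 drive.py '[{"tx":15, "ty":-26}, {"tx":25, "ty":-43}, {"tx":32, "ty":-56}, {"tx":35, "ty":-62}, {"tx":35, "ty":-62}]'
python3 drive.py '[{}, {}, {}]'
python3 - <<'E'
from h import *
go(604,311.3,57)
E
```

```text
clock: 9.72
tcp_pos: [527.4, -110.9, 142.3]
orientation: [-3.093, -0.543, 0.003]
force: [0.1, -0.3, -3.4]
grip_width: 31.4
grip_force: 34.7
clock: 10.13
tcp_pos: [559.0, 65.8, 142.2]
orientation: [-3.094, -0.545, 0.003]
force: [-0.2, -0.2, -3.1]
grip_width: 31.3
grip_force: 34.7
clock: 10.55
tcp_pos: [590.6, 242.1, 141.8]
orientation: [3.093, 0.545, -0.004]
force: [0.2, -1.5, -2.9]
grip_width: 31.4
grip_force: 34.7
clock: 10.97
tcp_pos: [602.5, 311.6, 142.4]
orientation: [3.093, 0.547, -0.002]
force: [0.1, -0.4, -3.0]
grip_width: 31.7
grip_force: 34.7
clock: 11.22
tcp_pos: [603.1, 309.2, 143.5]
orientation: [3.094, 0.542, -0.001]
force: [-0.1, 0.2, -2.3]
grip_width: 31.5
grip_force: 34.7
shift [ 1.6 -1.7 86.5] turn None yaw now -1.223717322867986 pos [603.1 309.2 143.5]
```

```bash
python3 drive.py '[{"tx":1, "ty":-1, "tz":20}, {"tx":1, "ty":-1, "tz":45}, {"tx":1, "ty":-1, "tz":65}, {"tx":1, "ty":-1, "tz":77}, {"tx":1, "ty":-1, "tz":82}]'
python3 drive.py '[{"tz":2}, {"tz":4}, {"tz":6}, {"tz":6}]'
python3 drive.py '[{}, {}, {}, {}]' 50
python3 drive.py '[{"tz":-20}, {"tz":-50}, {"tz":-85}, {"tz":-105}, {"tz":-110}]'
python3 drive.py '[{}, {}]'
python3 - <<'E'
from h import *
im=arm.snapshot("wrist")
cv2.imwrite("pics/w5.png",im[:,:,::-1]); go(422,-253.5,130)
E
```

```text
clock: 11.63
tcp_pos: [602.4, 310.7, 59.3]
orientation: [3.094, 0.543, -0.007]
force: [-0.5, -1.1, -1.6]
grip_width: 31.5
grip_force: 34.7
clock: 11.97
tcp_pos: [604.4, 312.3, 56.5]
orientation: [-3.094, -0.545, -0.003]
force: [-0.3, -0.5, -1.5]
grip_width: 31.4
grip_force: 34.7
clock: 12.3
tcp_pos: [604.3, 312.4, 56.5]
orientation: [-3.094, -0.545, -0.003]
force: [0.2, -0.2, 0.3]
grip_width: 47.3
grip_force: 0.0
clock: 12.72
tcp_pos: [606.7, 313.2, 171.0]
orientation: [-3.092, -0.545, -0.015]
force: [0.3, 1.3, 1.4]
grip_width: 49.9
grip_force: 0.0
clock: 12.88
tcp_pos: [603.0, 311.9, 164.9]
orientation: [3.094, 0.545, -0.002]
force: [0.8, -0.1, -1.0]
grip_width: 49.8
grip_force: 0.0
shift [-362.7  469.5   35. ] turn None yaw now -1.2219456571012763 pos [602.4 311.7 163.8]
```

View pics/w5.png

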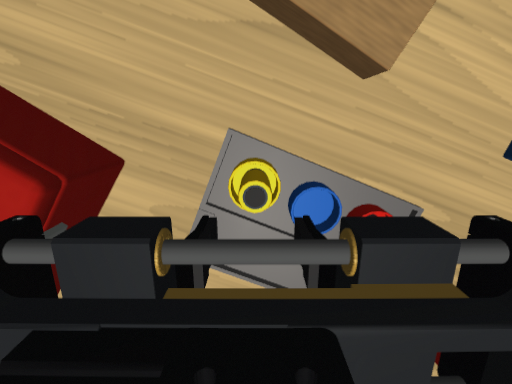

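Yellow stands in its cup (top at (255,196)). Next is blue.

```bash
python3 drive.py '[{"tx":-12, "ty":15}, {"tx":-33, "ty":43}, {"tx":-55, "ty":71}, {"tx":-77, "ty":100}, {"tx":-99, "ty":128}]' 60
python3 drive.py '[{"tx":-22, "ty":28}, {"tx":-44, "ty":57}, {"tx":-66, "ty":85}, {"tx":-88, "ty":114}, {"tx":-110, "ty":142}]'
python3 drive.py '[{"tx":-22, "ty":28}, {"tx":-44, "ty":57}, {"tx":-66, "ty":85}, {"tx":-88, "ty":114, "tz":5}, {"tx":-110, "ty":142, "tz":10}]'
python3 drive.py '[{"tx":-20, "ty":26, "tz":8}, {"tx":-32, "ty":42, "tz":16}, {"tx":-40, "ty":53, "tz":22}, {"tx":-44, "ty":58, "tz":25}, {"tx":-44, "ty":58, "tz":25}]'
python3 drive.py '[{}, {}, {}]'
python3 - <<'E'
from h import *
im=arm.snapshot("wrist"); p=arm.camera_params("wrist")
cv2.imwrite("pics/w6.png",im[:,:,::-1]); go(422,-253.5,44); print(onz(p,(254,208),72))
E
```

```text
clock: 13.35
tcp_pos: [552.2, 156.6, 163.3]
orientation: [-3.093, -0.546, 0.007]
force: [0.5, -0.4, 0.7]
grip_width: 59.5
grip_force: 0.0
clock: 13.77
tcp_pos: [497.5, -14.2, 163.8]
orientation: [-3.092, -0.545, 0.006]
force: [0.4, -0.4, 0.2]
grip_width: 60.0
grip_force: 0.0
clock: 14.18
tcp_pos: [443.1, -185.1, 154.0]
orientation: [-3.092, -0.545, 0.003]
force: [0.5, -0.7, -0.5]
grip_width: 60.2
grip_force: 0.0
clock: 14.6
tcp_pos: [421.9, -253.9, 128.7]
orientation: [-3.091, -0.541, 0.004]
force: [0.8, -0.3, -1.5]
grip_width: 59.7
grip_force: 0.0
clock: 14.85
tcp_pos: [423.4, -252.4, 130.6]
orientation: [-3.093, -0.548, 0.0]
force: [-0.5, -0.6, -0.1]
grip_width: 59.9
grip_force: 0.0
shift [-1.8  0.4 86.8] turn None yaw now -1.2203485217937189 pos [ 423.5 -252.6  130.8]
[ 422.63007735 -252.5557694 ]
```

View pics/w6.png

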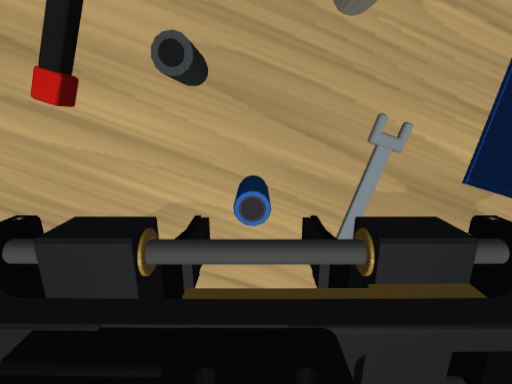

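The blue ring is at (253,208), centred between the jaws.

```bash
python3 drive.py '[{"tx":-1, "tz":25}, {"tx":-1, "tz":50}, {"tx":-1, "tz":72}, {"tx":-1, "tz":82}, {"tx":-1, "tz":86}]'
python3 drive.py '[{}, {}, {}, {}, {}]' 20 35
python3 drive.py '[{}, {}]'
python3 drive.py '[{"tz":-10}, {"tz":-30}, {"tz":-58}, {"tz":-85}, {"tz":-105}]'
python3 drive.py '[{}, {}, {}]'
python3 - <<'E'
from h import *
go(601.5,236.8,150)
E
```

```text
clock: 15.32
tcp_pos: [421.8, -252.8, 43.4]
orientation: [-3.091, -0.546, 0.003]
force: [-0.5, -0.0, 0.7]
grip_width: 60.1
grip_force: 0.0
clock: 15.73
tcp_pos: [422.1, -253.5, 45.4]
orientation: [-3.093, -0.545, 0.0]
force: [-0.2, 2.6, 2.5]
grip_width: 34.2
grip_force: 1.2
clock: 15.9
tcp_pos: [421.9, -253.5, 45.1]
orientation: [-3.093, -0.545, 0.0]
force: [-0.9, 2.6, 6.4]
grip_width: 31.1
grip_force: 34.6
clock: 16.32
tcp_pos: [422.8, -254.7, 151.8]
orientation: [3.091, 0.545, 0.002]
force: [0.2, 0.6, -2.5]
grip_width: 31.3
grip_force: 34.5
clock: 16.57
tcp_pos: [421.7, -253.6, 148.9]
orientation: [-3.093, -0.545, 0.001]
force: [0.5, 0.5, -2.4]
grip_width: 31.3
grip_force: 34.5
shift [ 336.6 -399.4   -0.9] turn None yaw now -1.2220164247706125 pos [ 421.7 -253.6  148.9]
```

```bash
python3 drive.py '[{"tx":12, "ty":-14}, {"tx":32, "ty":-38}, {"tx":55, "ty":-65}, {"tx":79, "ty":-94}, {"tx":103, "ty":-122}]'
python3 drive.py '[{"tx":24, "ty":-28}, {"tx":48, "ty":-57}, {"tx":72, "ty":-85}, {"tx":96, "ty":-114}, {"tx":120, "ty":-142}]'
python3 drive.py '[{"tx":24, "ty":-28}, {"tx":48, "ty":-57}, {"tx":70, "ty":-83}, {"tx":88, "ty":-105}, {"tx":100, "ty":-119}]'
python3 drive.py '[{"tx":8, "ty":-10}, {"tx":13, "ty":-15}, {"tx":13, "ty":-16}, {"tx":13, "ty":-16}, {"tx":13, "ty":-16}]'
python3 - <<'E'
from h import *
im=arm.snapshot("wrist"); p=arm.camera_params("wrist")
cv2.imwrite("pics/w7.png",im[:,:,::-1]); go(601.5,236.8,58)
E
```

```text
clock: 16.98
tcp_pos: [476.3, -102.3, 147.6]
orientation: [-3.092, -0.543, 0.006]
force: [0.6, 0.3, -2.4]
grip_width: 31.4
grip_force: 34.5
clock: 17.4
tcp_pos: [540.5, 72.3, 147.3]
orientation: [-3.093, -0.545, 0.007]
force: [0.6, -2.1, -2.2]
grip_width: 31.5
grip_force: 34.5
clock: 17.82
tcp_pos: [594.3, 219.3, 146.8]
orientation: [-3.093, -0.548, 0.005]
force: [0.4, -0.0, -2.3]
grip_width: 31.6
grip_force: 34.5
clock: 18.23
tcp_pos: [600.9, 234.5, 149.0]
orientation: [3.094, 0.543, -0.003]
force: [-0.2, -0.1, -2.1]
grip_width: 31.3
grip_force: 34.5
shift [ 1.3 -2.2 91.2] turn None yaw now -1.2234158050998474 pos [601.1 234.4 149.3]
```

View pics/w7.png

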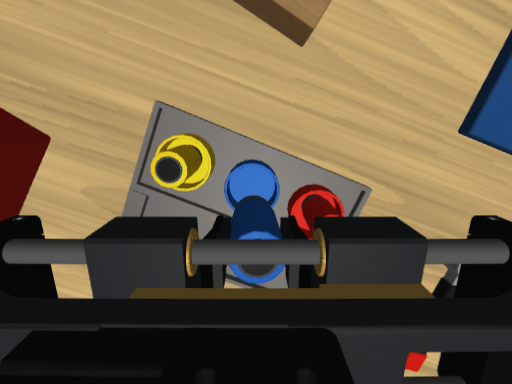

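The blue cup rim is at (251,187), aligned with the held socket.

```bash
python3 drive.py '[{"tx":1, "ty":-2, "tz":20}, {"tx":1, "ty":-2, "tz":45}, {"tx":1, "ty":-2, "tz":68}, {"tx":1, "ty":-2, "tz":82}, {"tx":1, "ty":-2, "tz":87}]'
python3 drive.py '[{"tz":2}, {"tz":4}, {"tz":6}, {"tz":6}]'
python3 drive.py '[{}, {}, {}, {}]' 48
python3 drive.py '[{"tz":-20}, {"tz":-50}, {"tz":-85}, {"tz":-105}, {"tz":-110}]'
python3 drive.py '[{}, {}]'
python3 - <<'E'
from h import *
im=arm.snapshot("wrist")
cv2.imwrite("pics/w8.png",im[:,:,::-1]); go(536,-34.5,150,0.034-np.pi/2)
E
```

```text
clock: 18.7
tcp_pos: [599.9, 236.4, 60.0]
orientation: [3.094, 0.543, -0.009]
force: [-1.0, 0.1, -3.6]
grip_width: 31.8
grip_force: 34.5
clock: 19.03
tcp_pos: [602.6, 238.0, 57.5]
orientation: [-3.094, -0.545, -0.003]
force: [-0.1, -0.9, -2.7]
grip_width: 31.4
grip_force: 34.5
clock: 19.37
tcp_pos: [602.5, 238.3, 57.4]
orientation: [-3.094, -0.545, -0.003]
force: [-0.2, -0.2, 0.4]
grip_width: 46.1
grip_force: 0.0
clock: 19.78
tcp_pos: [604.9, 238.8, 171.7]
orientation: [-3.094, -0.545, -0.015]
force: [-0.3, 1.0, 0.7]
grip_width: 48.2
grip_force: 0.0
clock: 19.95
tcp_pos: [601.2, 237.9, 166.0]
orientation: [3.094, 0.545, -0.002]
force: [-0.8, 0.5, -0.2]
grip_width: 47.9
grip_force: 0.0
shift [-153.8  233.8   15.4] turn 0.31481139131005875 yaw now -1.2219849354848378 pos [600.7 237.8 165. ]
```

View pics/w8.png

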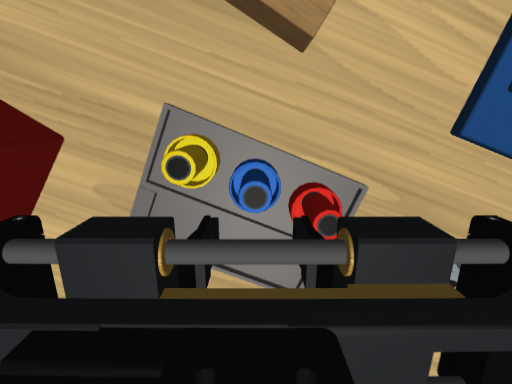

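All three sockets are in their cups (tops at yellow (180,168), blue (255,196), red (327,225)). Next is the ratchet.

```bash
python3 drive.py '[{"tx":-8, "ty":12, "turn":0.05}, {"tx":-22, "ty":34, "turn":0.11}, {"tx":-40, "ty":60, "turn":0.17}, {"tx":-58, "ty":88, "turn":0.22}, {"tx":-76, "ty":116, "turn":0.27}]' 50
python3 - <<'E'
from h import *
s=arm.state(); print(s["qpos"][5])
E
python3 drive.py '[{}, {}]'
python3 - <<'E'
from h import *
go(536,-34.5,130,0.034-np.pi/2)
E
```

```text
clock: 20.42
tcp_pos: [568.1, 102.2, 164.2]
orientation: [-3.139, -0.122, 0.007]
force: [0.3, -1.0, 0.4]
grip_width: 50.1
grip_force: 0.0
1.4778886154168007
clock: 20.58
tcp_pos: [568.8, 101.5, 164.7]
orientation: [-3.139, -0.119, 0.007]
force: [-0.2, -0.1, 0.4]
grip_width: 49.9
grip_force: 0.0
shift [-42.8 133.2  34.8] turn 0.04174187360695081 yaw now -1.4950544531879457 pos [568.8 101.5 164.7]
```

```bash
python3 drive.py '[{"tx":-11, "ty":33, "turn":0.02}, {"tx":-22, "ty":68, "tz":8, "turn":0.04}, {"tx":-32, "ty":98, "tz":18, "turn":0.04}, {"tx":-40, "ty":122, "tz":28, "turn":0.04}, {"tx":-43, "ty":133, "tz":35, "turn":0.04}]'
python3 drive.py '[{}, {}, {}]'
python3 - <<'E'
from h import *
im=arm.snapshot("wrist"); p=arm.camera_params("wrist")
cv2.imwrite("pics/w9.png",im[:,:,::-1]); go(536,-34.5,20,0.034-np.pi/2)
g=(im.max(2)<40).astype(np.uint8); g[212:]=0
n,l,st,c=cv2.connectedComponentsWithStats(g); 
for i in range(1,n):
    if st[i,4]>300:
        r=cv2.minAreaRect(cv2.findNonZero((l==i).astype(np.uint8)));print(st[i],r,onz(p,c[i],26))
E
```

```text
clock: 21.0
tcp_pos: [536.7, -34.1, 129.8]
orientation: [-3.141, -0.06, 0.004]
force: [-0.7, 0.5, -0.2]
grip_width: 50.0
grip_force: 0.0
clock: 21.25
tcp_pos: [538.3, -31.4, 131.5]
orientation: [-3.14, -0.063, -0.001]
force: [0.2, -0.9, 0.3]
grip_width: 49.7
grip_force: 0.0
shift [ -2.7   3.1 111.8] turn 0.006749925590928685 yaw now -1.5300464012039678 pos [538.4 -31.3 131.8]
[251 162  19  50 892] ((260.0, 186.5), (49.0, 18.0), 90.0) [544.75980674 -35.84842334]
```

View pics/w9.png

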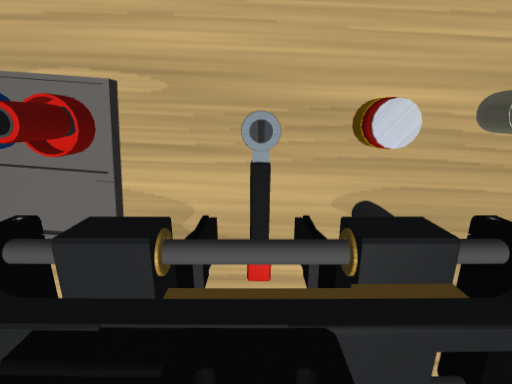

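The ratchet head is at (261,131), the grip runs along column 260 between the jaws, and the red end is at (259,270).

```bash
python3 - <<'E'
from h import *
p=arm.camera_params("wrist")
for u,z in(((261,131),30),((260.5,163),28),((259,270),28)): print(onz(p,u,z))
print(arm.state()["tcp_pos"])
go(537,-35.5,20,0.03-np.pi/2)
E
```

```text
[599.45445757 -34.7210165 ]
[569.03332388 -35.64428743]
[452.53958827 -39.21871375]
[538.43786406 -31.31555241 131.75667947]
shift [ -1.7   4.2 111.8] turn 0.010749925590928688 yaw now -1.5300464012039678 pos [538.4 -31.3 131.8]
```

```bash
python3 drive.py '[{"tx":-1, "ty":3, "tz":30, "turn":0.01}, {"tx":-1, "ty":3, "tz":60, "turn":0.01}, {"tx":-1, "ty":3, "tz":88, "turn":0.01}, {"tx":-1, "ty":3, "tz":104, "turn":0.01}, {"tx":-1, "ty":3, "tz":110, "turn":0.01}]'
python3 drive.py '[{}, {}]'
python3 - <<'E'
from h import *
go(537,-35.5,20,0.031-np.pi/2)
E
```

```text
clock: 21.72
tcp_pos: [536.0, -34.1, 19.5]
orientation: [-3.14, -0.048, 0.005]
force: [0.9, 0.3, 0.5]
grip_width: 50.0
grip_force: 0.0
clock: 21.88
tcp_pos: [537.7, -35.2, 22.1]
orientation: [3.141, 0.047, 0.002]
force: [0.7, 0.2, 0.2]
grip_width: 50.0
grip_force: 0.0
shift [-0.7  0.3  2.1] turn -0.000864018112862075 yaw now -1.5406603449077587 pos [537.7 -35.2  22.1]
```

```bash
python3 drive.py '[{"tz":2}, {"tz":2}, {"tz":2}, {"tz":2}, {"tz":2}]' 8 50
python3 drive.py '[{}, {}, {}, {}, {}]'
python3 drive.py '[{"tz":-8}, {"tz":-25}, {"tz":-50}, {"tz":-80}, {"tz":-105}]'
python3 drive.py '[{"tz":-15}, {"tz":-20}, {"tz":-20}]'
python3 - <<'E'
from h import *
psi=-0.037; ex=np.array([np.cos(psi),np.sin(psi)]); ey=np.array([-ex[1],ex[0]])
T=np.array([601.5,237.])-85*ex; print("trough",T)
T=T+9.5*ey   # gripped 9.5 mm towards head; head goes to +y
im=arm.snapshot("wrist"); cv2.imwrite("pics/w10.png",im[:,:,::-1])
go(*T,140,psi)
E
```

```text
clock: 22.3
tcp_pos: [537.2, -36.1, 20.1]
orientation: [3.141, 0.045, 0.002]
force: [0.1, -0.5, 0.3]
grip_width: 24.5
grip_force: 0.0
clock: 22.72
tcp_pos: [537.1, -36.0, 20.0]
orientation: [3.141, 0.045, 0.001]
force: [-0.5, 0.8, 5.7]
grip_width: 19.6
grip_force: 50.0
clock: 23.13
tcp_pos: [536.0, -35.8, 125.3]
orientation: [-3.141, -0.045, 0.003]
force: [-0.1, -0.2, -3.3]
grip_width: 19.4
grip_force: 50.0
clock: 23.38
tcp_pos: [537.1, -36.0, 145.5]
orientation: [3.141, 0.045, 0.003]
force: [0.7, 0.9, -4.1]
grip_width: 19.2
grip_force: 50.0
trough [516.55817586 240.14428246]
shift [ -11.2 -285.9    4.4] turn -1.5049978053570703 yaw now -1.54199780535707 pos [536.3 -35.8 144.3]
```

View pics/w10.png

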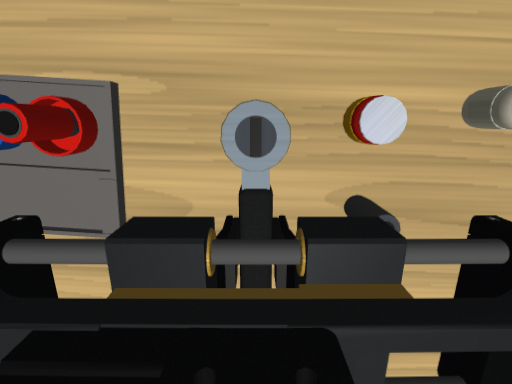

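Ratchet held level, head at (256,135). I'll turn it first, then translate.

```bash
python3 drive.py '[{"ty":-10, "turn":-0.06}, {"ty":-30, "turn":-0.16}, {"ty":-55, "turn":-0.27}, {"ty":-80, "turn":-0.38}, {"ty":-105, "turn":-0.5}]'
python3 drive.py '[{"turn":-0.11}, {"turn":-0.22}, {"turn":-0.33}, {"turn":-0.44}, {"turn":-0.55}]'
python3 drive.py '[{"turn":-0.11}, {"turn":-0.22}, {"turn":-0.33}, {"turn":-0.41}, {"turn":-0.45}]'
python3 drive.py '[{}, {}, {}]'
python3 - <<'E'
from h import *
go(516.9,249.6,140,-.037); print(arm.state()["qpos"].round(2))
E
```

```text
clock: 23.85
tcp_pos: [532.1, 69.9, 142.3]
orientation: [-3.029, -0.828, 0.007]
force: [0.3, 0.5, -4.4]
grip_width: 19.5
grip_force: 50.0
clock: 24.27
tcp_pos: [532.1, 69.3, 142.3]
orientation: [-2.688, -1.62, 0.006]
force: [0.0, 0.1, -4.8]
grip_width: 19.4
grip_force: 50.0
clock: 24.68
tcp_pos: [532.2, 69.1, 142.3]
orientation: [-2.261, -2.176, 0.005]
force: [-0.7, -0.0, -4.2]
grip_width: 19.5
grip_force: 50.0
clock: 24.93
tcp_pos: [533.1, 69.0, 143.4]
orientation: [-2.267, -2.172, 0.003]
force: [-0.9, 0.1, -3.4]
grip_width: 19.5
grip_force: 50.0
shift [179.7 -23.9   3.5] turn -0.006042615642089411 yaw now -0.04304261564208951 pos [533.1  69.  143.4]
[-0.08  0.54  1.73 -0.    0.88 -0.04]
```

```bash
python3 drive.py '[{"tx":14, "ty":-2}, {"tx":44, "ty":-6}, {"tx":78, "ty":-10}, {"tx":112, "ty":-15}, {"tx":144, "ty":-19, "turn":-0.006}]'
python3 drive.py '[{"tx":22, "ty":-3}, {"tx":32, "ty":-4}, {"tx":36, "ty":-5}, {"tx":36, "ty":-5}, {"tx":36, "ty":-5}]'
python3 drive.py '[{}, {}]'
python3 - <<'E'
from h import *
im=arm.snapshot("wrist"); cv2.imwrite("pics/w11.png",im[:,:,::-1])
go(516.9,249.6,30,-.037)
E
```

```text
clock: 25.35
tcp_pos: [520.2, 215.1, 144.1]
orientation: [-2.262, -2.179, 0.001]
force: [-0.3, 0.1, -2.8]
grip_width: 19.3
grip_force: 50.0
clock: 25.77
tcp_pos: [517.1, 248.9, 144.3]
orientation: [2.261, 2.181, -0.002]
force: [0.5, -0.8, -3.8]
grip_width: 19.9
grip_force: 50.0
clock: 25.93
tcp_pos: [517.5, 248.5, 144.5]
orientation: [2.263, 2.179, -0.001]
force: [-0.6, 1.1, -3.2]
grip_width: 19.7
grip_force: 50.0
shift [  1.   -0.6 114.5] turn -0.000839123212520887 yaw now -0.037839123212520843 pos [517.5 248.6 144.5]
```

View pics/w11.png

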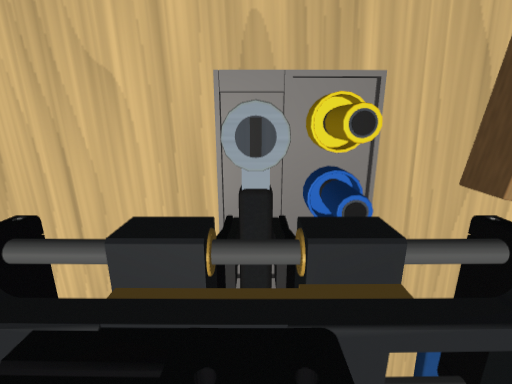

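The trough's far inner edge is at about (252,92), the ratchet head sits over the trough at (256,135), and the sockets stand to its right.

```bash
python3 - <<'E'
from h import *
p=arm.camera_params("wrist")
for u in((220,92),(284,92),(283,200),(217,72),(384,72)): print(u,onz(p,u,16))
psi=-0.037; ex=np.array([np.cos(psi),np.sin(psi)]); ey=np.array([-ex[1],ex[0]]);T=np.array([516.56,240.1])
print(T+105*ey,T+105*ey+32.5*ex,T+105*ey-32.5*ex)
E
```

```text
(220, 92) [486.96482097 345.95687406]
(284, 92) [550.71085763 343.46626052]
(283, 200) [548.25658609 231.09248926]
(217, 72) [485.34464814 364.59135435]
(384, 72) [649.24363956 358.5589003 ]
[520.44411363 345.0281357 ] [552.92186992 343.82591005] [487.96635735 346.23036135]
```

```bash
python3 drive.py '[{"tx":1, "ty":-1, "tz":25}, {"tx":1, "ty":-1, "tz":55}, {"tx":1, "ty":-1, "tz":80}, {"tx":1, "ty":-1, "tz":100}, {"tx":1, "ty":-1, "tz":110}]'
python3 drive.py '[{"tz":2}, {"tz":4}, {"tz":5}, {"tz":5}]'
python3 drive.py '[{"tz":1}, {"tz":2}, {"tz":2}, {"tz":2}]'
```

```text
clock: 26.4
tcp_pos: [515.0, 249.7, 32.1]
orientation: [-2.261, -2.178, 0.006]
force: [-0.1, -0.3, -4.3]
grip_width: 19.8
grip_force: 50.0
clock: 26.73
tcp_pos: [517.3, 251.1, 30.7]
orientation: [2.26, 2.18, 0.003]
force: [-0.1, -0.1, -3.3]
grip_width: 19.9
grip_force: 50.0
clock: 27.07
tcp_pos: [516.4, 251.0, 27.9]
orientation: [2.261, 2.181, 0.001]
force: [0.0, -0.2, -2.9]
grip_width: 19.0
grip_force: 50.0
```

```bash
python3 drive.py '[{"tz":0.7}, {"tz":1.2}, {"tz":1.2}, {"tz":1.2}]'
python3 drive.py '[{}, {}, {}, {}]' 32
python3 drive.py '[{"tz":-10}, {"tz":-30}, {"tz":-60}, {"tz":-95}, {"tz":-130}]'
python3 drive.py '[{"tx":-30, "tz":-20}, {"tx":-60, "tz":-40}, {"tx":-90, "tz":-60}, {"tx":-120, "tz":-60}, {"tx":-150, "tz":-60}]'
python3 drive.py '[{"tx":-30}, {"tx":-60}, {"tx":-85}, {"tx":-100}, {"tx":-100}]'
python3 - <<'E'
from h import *
a=arm.snapshot("top");b=arm.snapshot("scene")
o=np.hstack([cv2.resize(a[120:280,60:460],None,fx=1.9,fy=1.9)]) 
c=cv2.resize(b[120:280,100:440],(760,304*400//340))
cv2.imwrite("pics/fin.png",np.vstack([o,c[:290]])[:,:,::-1])
E
```

```text
clock: 27.4
tcp_pos: [516.2, 250.9, 26.3]
orientation: [-2.261, -2.181, 0.0]
force: [0.0, 0.2, -3.9]
grip_width: 19.6
grip_force: 50.0
clock: 27.73
tcp_pos: [516.7, 251.0, 26.8]
orientation: [2.261, 2.181, 0.002]
force: [0.2, -0.7, 0.4]
grip_width: 30.3
grip_force: 0.0
clock: 28.15
tcp_pos: [515.7, 250.7, 158.1]
orientation: [-2.261, -2.181, 0.001]
force: [1.5, 0.6, 0.0]
grip_width: 32.3
grip_force: 0.0
clock: 28.57
tcp_pos: [511.5, 99.8, 219.1]
orientation: [2.258, 2.179, 0.006]
force: [-0.2, -0.0, -0.5]
grip_width: 31.9
grip_force: 0.0
clock: 28.98
tcp_pos: [507.5, -1.8, 217.3]
orientation: [2.264, 2.176, 0.0]
force: [-0.4, -1.2, -0.1]
grip_width: 32.1
grip_force: 0.0
```

View pics/fin.png

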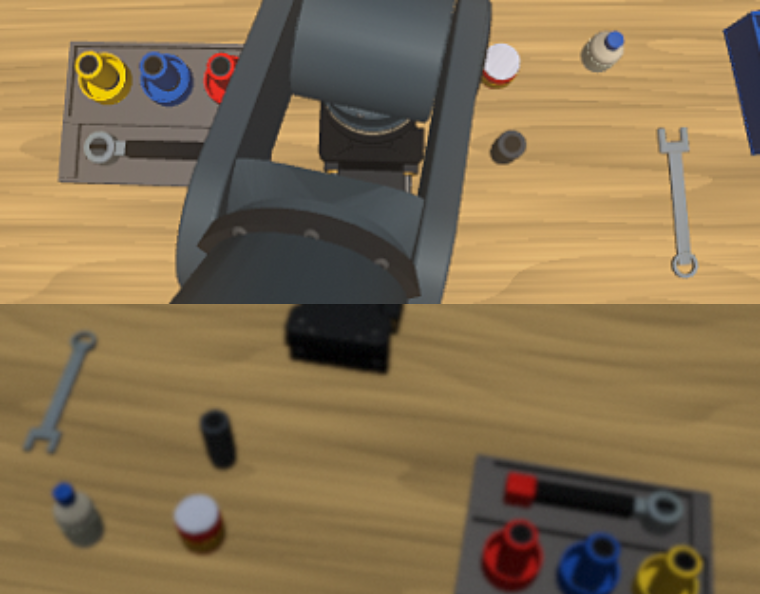

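The final picture shows the ratchet flat and centred in the trough and the three sockets upright in their own cups. The plain socket, spanner, tin and bottle are undisturbed, and the arm is clear.

```bash
python3 drive.py '[{}, {}, {}, {}]' | head -2; python3 -c "
from cell import arm
print(arm.finish_job())"
```

```text
clock: 29.42
tcp_pos: [507.2, 2.0, 216.4]
the job is handed in; nothing more can be done
None
```

I handed the job in at about 29 s: the final pictures show the red, yellow and blue sockets upright in their own cups, the ratchet flat in the trough, and the bare socket and spanner left where they were.

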